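# Set the watch tester's size selector and start it

## Task

Set the watch pressure tester for the largest watch size: with shut fingertips, push the upright tab of its rotary selector round from the side, without pinching it, until it points at the middle of the largest of the three raised discs. Then press the round start button fully down with a fingertip, let it come back up and move clear. Leave the loose watch, the jar and the screwdriver where they are.

Things in the scene. Friction and masses are not known exactly. Their poses are not given: they have to be found in the camera images.
- dial (a joint): angle of the rotary selector (rad), 0 where the tab points square to the case's front, growing anticlockwise seen from above; the three discs stand at -0.785, 0.785 and 1.571, end stops at -0.95 and 1.75. It turns stiffly (about 1.2 N sideways at the tab) and stays where it is left, without clicks or springs
- dial_axis (a point): the selector's axle, centre of its flat 80 mm wide aluminium disc, 13 mm above the deck, level with the disc's flat top; a hub 32 mm wide rises 10 mm more. The tester is a fixed white case 260 x 400 mm with a flat deck 60 mm above the bench
- tab_mid (a point): point on the dark steel tab, 66 mm out from the axle, at half its height (22 mm above the deck). The tab is an upright fin, 10 mm thick, that runs straight out from 29 to 81 mm from the axle, from 4 to 40 mm above the deck; it turns with the selector (dial_c2 and dial_c3 in the rules are its two 5 mm thick halves, one for each face)
- tab_aim (a point): the point the tab aims at: on the tab's line 100 mm from the axle, 5 mm above the deck; turns with the selector and stands over the centre of the disc that is selected
- disc_large: the largest of three raised dark steel discs fixed on the deck (30 mm wide, 5 mm high; the others are 20 and 12 mm wide), each centred 100 mm from the axle; origin at the centre of its underside
- disc_medium: the middle disc, 20 mm wide, 5 mm high; origin at the centre of its underside
- disc_small: the smallest disc, 12 mm wide, 5 mm high; origin at the centre of its underside
- start (a joint): travel of the start button (m): 0 up, 0.006 fully down; it springs back, fully down takes 5 N
- start_top (a point): centre of the top of the round black start button, 28 mm wide, on the tester's deck near the clear chamber (a fixed cylinder 96 mm wide that rises 56 mm above the deck, its axis 120 mm from the button)
- watch_mid (a point): loose steel watch head, 40 mm wide and 11 mm high, lying on the deck; its centre. To be left alone
- jar_mid (a point): loose jar, 52 mm wide, 60 mm high, on the bench beside the tester; its centre. To be left alone
- driver_mid (a point): loose screwdriver, 150 mm long, on the bench beside the tester; the middle of its grip. To be left alone

How it is judged:
By the outcome, as a careful person would: the job done as asked, in the order asked, and still so for the second after the job is handed in, with the robot touching nothing.
It also fails if it takes over 51 s, if anything falls off the work surface, if the arm or the gripper's body presses on something with over 40 N, if the wrist force passes 120 N, or if a joint passes its speed limit or range.

## Robot

A 6-joint arm with a two-finger parallel gripper is mounted at the origin on the work surface. World frame = base frame: x ahead of the robot, y to its left, z up, the work surface at z = 0. Lengths are in mm, angles in degrees, forces in N, time in s.
With the tool pointing down it reaches from about 300 to 850 mm from the base axis. Payload 4.2 kg.
Tool frame: the origin (TCP) lies on the centre line of the jaws, within the pads' length; the fingertips stand 14 mm ahead of it and the grasp point (between the pads) lies 5 mm behind it; z points along the fingers, y is the direction in which the jaws open and shut (so a half turn about z gives the same grasp; the last joint's range is limited). The gripper opens to 91 mm and grips with 3 to 60 N. Pads are 32 mm wide; open, the fingers measure 118 mm over their backs; the gripper's body (76 mm by 178 mm) begins 60 mm behind the grasp point.
Start: joints at [-67.265, 18.312, 89.639, -0, 72.044, -1.146], TCP at [232.786, -525.79, 197.976] pointing down, gripper open.
Joint ranges: [-177.97, 177.97], [-48.28, 115.42], [12.27, 149.76], [-77.06, 257.06], [2.81, 150.46], [-146.56, 146.56]. Speed limits (degrees/s): [147.25, 147.25, 180, 180, 180, 180].

## Interface

Orientations are given as [roll, pitch, yaw] about the fixed x, y, z axes, in that order (R = Rz(yaw) Ry(pitch) Rx(roll)).
In Python, from workcell import env gives the robot as it stands.
- The arm moves only by the tool play_rows, never from a script. Its argument "increments" is a list of rows, each a list of 5 numbers: the shift along the world's x, y, z in mm, then the turn about the world's z in degrees, then the closure, from 0 (fully open) to 1 (shut). In form: [[x, y, z, yaw, fingers], ...]. A call has 1 to 20 rows; each row shifts and turns the commanded pose from where the row before left it; what a row does not reach is not made up. A row lasts 1/8 s, in which the tool goes at most 62.5 mm and 10.7 degrees, less where a joint would pass 70% of its speed; a pose out of reach is approached as far as the arm can. A call is refused whole if a number of a shift passes 62.5 or a number of a turn 10.7, either way. A call with a gripper value outside its range is refused whole. The fingers move at their own pace and stop on an object; "newtons" is the grip in N (left out, the last holds). Time passes only in rows, so rows that do not move let the fingers close. It gives the time, the measured TCP pose, the force and the opening at its end, in the units of the state.
- env.state(): the state, without advancing time (a new reading comes with each control period).
- env.grab_frame(name): name is "side" or "top"; returns the picture (420x560x3 uint8, red, green, blue); there is no depth.
- env.calibration(name): a dict with "fx", "fy", "cx", "cy" (pixels), "dist_coeffs" ([k1, k2, p1, p2, k3] as OpenCV has them; the pictures are not rectified), "R" (3x3) and "t" (3): a world point X has camera coordinates R X + t. Camera axes: x right, y down, z forward; pixel columns grow to the right and rows downward; lengths in mm; the calibration is good to about 2 mm. A picture is of the moment at which its call begins. calibration takes no time and is no camera call.
- env.job_done(): hands the job in, once; it reports no verdict.
The state is a dict: "time_s": time; "qpos": joint angles; "qvel": joint speeds; "effort": joint torques, N m; "ee_pos": TCP position; "ee_rot": TCP orientation; "force": force on the tool from outside, world axes, zero at the start; "torque": the same for the moment, N m; "gripper_width": finger opening in mm.
Only numpy, scipy, OpenCV 4.12 (cv2) and the standard library are available. Lean on these libraries where they do the work, as an engineer would, in place of code of your own. Each camera call takes 0.05 s, during which the arm holds its last target.

## Working session

There is one attempt and no reset: what is moved stays moved. The work goes in short steps, Python scripts to look and compute and a tool call to move; the robot and the scene stay as the last step left them, time stands still between calls to the robot, and variables do not carry over. Pictures are saved under pics/ and viewed, and the job is handed in when it is done.

Besides the shell and the picture viewer there is one more tool, called as a command line: name --pt "numbers of a row" for each row, then --argument value for the rest. play_rows: Moves the arm, as the interface text tells. Its arguments: {"type":"object","properties":{"increments":{"type":"array"},"newtons":{"type":"number"}},"required":["increments"]}

```bash
mkdir -p pics; ls
python3 - <<'E'
from workcell import env
import cv2
for n in("side","top"):
    cv2.imwrite(f"pics/{n}0.png",env.grab_frame(n)[:,:,::-1]); c=env.calibration(n); print(n,c)
print(env.state())
E
```

```text
pics
side {'fx': 533.707233895569, 'fy': 533.707233895569, 'cx': 286.5491825628118, 'cy': 204.0012962087449, 'dist_coeffs': array([-0.1017303,  0.       ,  0.       ,  0.       ,  0.       ]), 'R': array([[-0.85346069, -0.52075679, -0.02042581],
       [-0.38196519,  0.65169938, -0.65527896],
       [ 0.35455245, -0.55145288, -0.75511077]]), 't': array([ 463.65346358,  252.01930249, 1075.94670384])}
top {'fx': 441.07954451260815, 'fy': 441.07954451260815, 'cx': 272.8058341855805, 'cy': 203.0182985870625, 'dist_coeffs': array([0.03957063, 0.        , 0.        , 0.        , 0.        ]), 'R': array([[-0.00298261, -0.99988102,  0.01513472],
       [-0.99637736,  0.00168517, -0.08502537],
       [ 0.08498975, -0.01533349, -0.99626383]]), 't': array([  7.31670731, 565.69440442, 882.24563054])}
{'time_s': 0.1, 'qpos': array([-6.72649317e+01,  1.83479493e+01,  8.96982099e+01, -6.94740560e-04,
        7.20422504e+01, -1.14461766e+00]), 'qvel': array([ 0.07477416, -0.09076294, -0.20761495, -0.04862317, -0.02976899,
        0.00367105]), 'effort': array([ 2.50730828e-06, -4.13334274e+01, -2.32510114e+01,  7.28705549e-02,
        4.21198178e-02, -5.60488650e-05]), 'ee_pos': array([ 232.60240549, -525.35340831,  197.21281809]), 'ee_rot': array([-1.79911595e+02, -1.10563954e-03,  2.38798998e+01]), 'force': array([-0.12365063, -0.47412147,  0.10190573]), 'torque': array([-0.01867759, -0.02675326,  0.02146858]), 'gripper_width': 91.3244014626522}
```

View pics/side0.png

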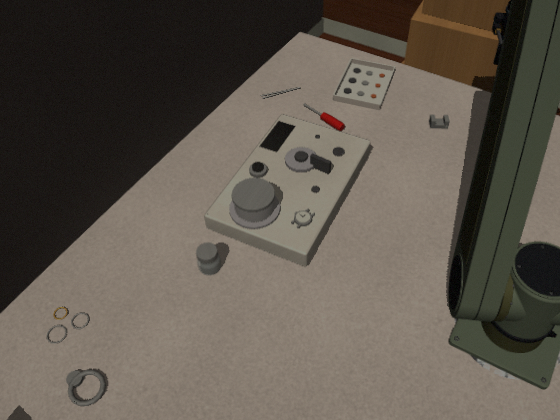

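View pics/top0.png

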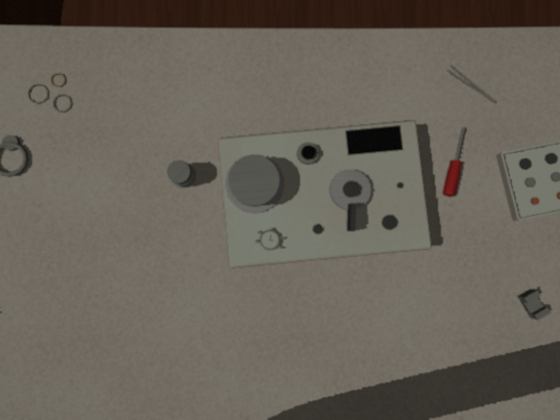

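The dial is at about (350,190) in the top view and its tab points at the robot. The large disc is at (390,222), the medium at (318,229), the small at (400,185) and the button at (308,152). Next I'll measure them precisely.

```bash
cat > h.py <<'E'
import numpy as np,cv2
from workcell import env
def ray(n,uv):
    c=env.calibration(n);K=np.array([[c['fx'],0,c['cx']],[0,c['fy'],c['cy']],[0,0,1]])
    p=cv2.undistortPoints(np.array([[uv]],float),K,c['dist_coeffs'])[0,0]
    R=np.array(c['R']);o=-R.T@c['t'];return o,R.T@np.array([p[0],p[1],1])
def plane(n,uv,z):
    o,d=ray(n,uv);return o+d*(z-o[2])/d[2]
def proj(n,X):
    c=env.calibration(n);K=np.array([[c['fx'],0,c['cx']],[0,c['fy'],c['cy']],[0,0,1]])
    return cv2.projectPoints(np.array(X,float).reshape(-1,1,3),cv2.Rodrigues(np.array(c['R']))[0],np.array(c['t']),K,c['dist_coeffs'])[0][:,0]
E
python3 - <<'E'
from h import *
im=cv2.imread('pics/top0.png');g=cv2.cvtColor(im,cv2.COLOR_BGR2GRAY)
crop=im[110:275,210:440];cv2.imwrite('pics/topc.png',cv2.resize(crop,None,fx=3.4,fy=3.4,interpolation=cv2.INTER_CUBIC))
s=cv2.imread('pics/side0.png');cv2.imwrite('pics/sidec.png',cv2.resize(s[105:265,200:380],None,fx=3.7,fy=3.7,interpolation=cv2.INTER_CUBIC))
for n,I,b in(("top",im,(225,125,428,262)),("side",s,(210,110,370,262))):
    g=cv2.cvtColor(I,cv2.COLOR_BGR2GRAY)
    m=np.zeros_like(g);m[b[1]:b[3],b[0]:b[2]]=(g[b[1]:b[3],b[0]:b[2]]<85)*255
    k,l,st,ce=cv2.connectedComponentsWithStats(m)
    for i in range(1,k):
        if 12<st[i,4]<2500:
            w=np.where(l==i,np.clip(120.-g,0,None),0)
            print(n,st[i],ce[i].round(1),plane(n,ce[i],65).round(1))
E
```

```text
top [ 346  125   57   30 1373] [373.9 139.7] [ 688.2 -194.6   65. ]
top [416 125  12  94 597] [423.4 157.1] [ 652.9 -291.8   65. ]
top [298 143  25  22 401] [309.8 153.3] [660.9 -67.   65. ]
top [ 230  155   70   52 1937] [269.6 177.8] [612.1  12.7  65. ]
top [347 172  27  59 649] [358.5 211.7] [ 544.8 -161.4   65. ]
top [342 180  21  18 282] [351.9 188.8] [ 590.1 -149.3   65. ]
top [397 182   7   6  30] [399.8 184.9] [ 597.6 -243.7   65. ]
top [240 190   8   3  13] [243.8 190.8] [586.3  63.4  65. ]
top [382 215  16  15 192] [389.4 221.8] [ 524.9 -221.4   65. ]
top [313 224  11  10  84] [317.7 228.7] [511.7 -81.   65. ]
top [270 228  16  21  96] [278.4 237.7] [494.4  -4.1  65. ]
side [311 110  35  22 253] [331.3 120.9] [ 592.9 -311.4   65. ]
side [260 121  35  31 548] [277.  136.1] [ 685.4 -188.3   65. ]
side [315 135   5   3  14] [317.1 136.1] [ 596.  -240.2   65. ]
side [306 144  64 118 780] [337.3 206.1] [440.6 -56.   65. ]
side [333 147  12   9  86] [338.2 151.2] [ 523.  -217.4   65. ]
side [294 151  15  12 127] [300.7 156.1] [ 595.  -154.8   65. ]
side [285 153  49  21 342] [317.4 164.2] [ 545.5 -151.    65. ]
side [252 162  13  11 116] [257.5 166.9] [667.  -69.2  65. ]
side [250 166  19  13  66] [259.8 173.5] [649.8 -53.3  65. ]
side [233 182  50  40 591] [261.7 207.2] [587.4  34.   65. ]
side [311 186   9   7  47] [315. 189.] [510.1 -76.4  65. ]
side [271 206  10  17  24] [276.5 215. ] [545.7  36.6  65. ]
side [297 213  18  15  44] [306.7 221.7] [477.8  18.9  65. ]
side [291 218   8   7  17] [294.6 221.6] [501.   32.3  65. ]
side [210 243  19  19 241] [220.3 252.7] [593.8 185.9  65. ]
```

```bash
ls -la pics
```

```text
total 1228
drwxr-xr-x 2 agent agent   4096 Dec  7 14:18 .
drwxr-xr-x 3 agent agent   4096 Dec  7 14:18 ..
-rw-r--r-- 1 agent agent 340834 Dec  7 14:18 side0.png
-rw-r--r-- 1 agent agent 361390 Dec  7 14:18 sidec.png
-rw-r--r-- 1 agent agent 241659 Dec  7 14:18 top0.png
-rw-r--r-- 1 agent agent 297765 Dec  7 14:18 topc.png
```

View pics/topc.png

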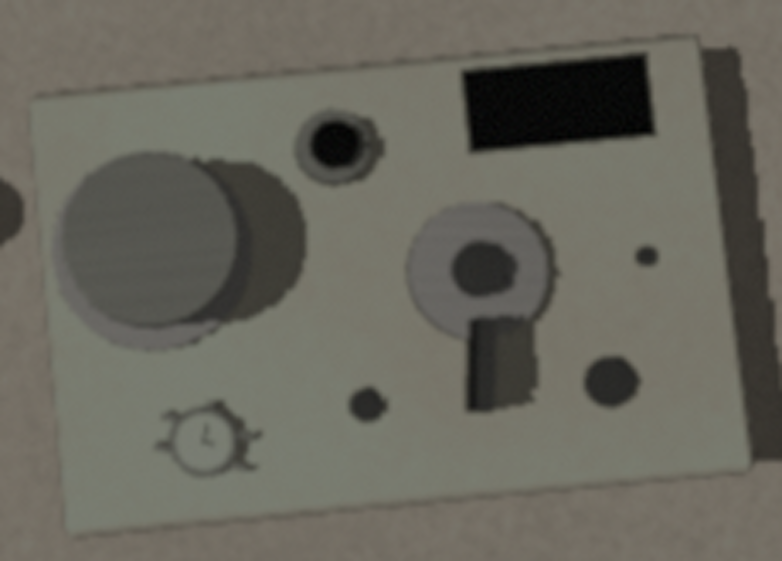

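View pics/sidec.png

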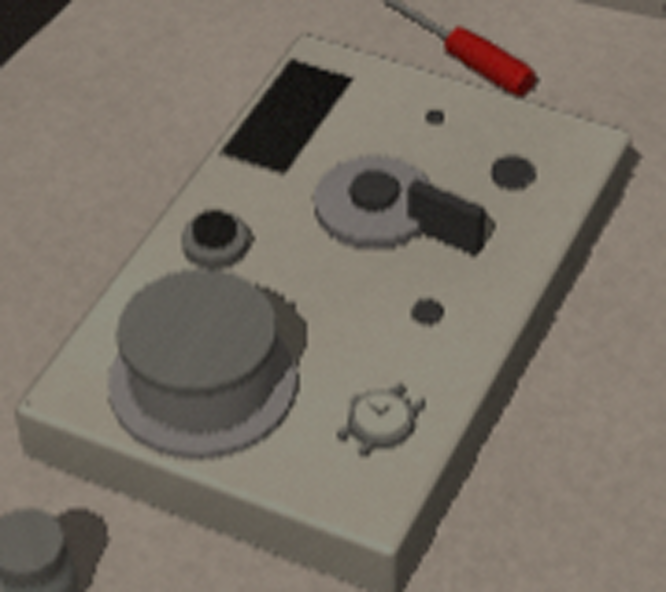

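Run:
```python
from h import *
for n in("top","side"):
    c=env.calibration(n);print(n,(-np.array(c['R']).T@c['t']).round())
ax=np.array([588,-142.5]);
for n,cr in(("top",(210,110,3.4)),("side",(200,105,3.7))):
    im=cv2.imread(f'pics/{n}c.png')
    def d(X,col):
        for p in proj(n,X): 
            q=((p-cr[:2]+.5)*cr[2]-.5).round().astype(int);cv2.circle(im,tuple(int(v) for v in q),2,col,-1)
    f=np.deg2rad(185.3)
    for a in(0,):
        u=np.array([np.cos(f+a),np.sin(f+a)]);v=np.array([-u[1],u[0]])
        for z in(64,100):
            d([[*(ax+r*u+s*v),z] for r in(29,55,81) for s in(-5,5)],(0,0,255) if z==100 else (0,255,0))
    d([[*ax,83]],(255,0,0))
    t=np.linspace(0,6.28,24);d([[ax[0]+40*np.cos(x),ax[1]+40*np.sin(x),73] for x in t],(255,255,0))
    for a in(-.785,.785,1.571):d([[*(ax+100*np.array([np.cos(f+a),np.sin(f+a)])),65]],(255,0,255))
    cv2.imwrite(f'pics/{n}o.png',im)
# button: dark black blob
def tri(a,b):
    o1,d1=ray("top",a);o2,d2=ray("side",b)
    A=np.stack([d1,-d2],1);s=np.linalg.lstsq(A,o2-o1,rcond=None)[0];p,q=o1+s[0]*d1,o2+s[1]*d2;return (p+q)/2,np.linalg.norm(p-q)
for n,b in(("top",(295,140,325,168)),("side",(245,155,270,182))):
    g=cv2.cvtColor(cv2.imread(f'pics/{n}0.png'),cv2.COLOR_BGR2GRAY)
    m=np.zeros_like(g);m[b[1]:b[3],b[0]:b[2]]=(g[b[1]:b[3],b[0]:b[2]]<45)*255
    k,l,st,ce=cv2.connectedComponentsWithStats(m);i=1+np.argmax(st[1:,4]);print(st[i],ce[i]);
    if n=="top":a=ce[i]
    else:bb=ce[i]
print(tri(a,bb));
for z in(65,70,75,80):print(z,plane("top",a,z).round(1),plane("side",bb,z).round(1))
for p,q in(((389.4,221.8),(338.2,151.2)),((317.7,228.7),(315,189)),((399.8,184.9),(317.1,136.1))):print(tri(p,q))
```

```text
top [489.  20. 927.]
side [110. 671. 987.]
[302 146  15  13 162] [308.69135802 151.98148148]
[252 162  12  10  91] [257.61538462 166.63736264]
(array([662.23411802, -63.88842971,  73.01843642]), np.float64(0.5566383502641705))
65 [663.6 -64.8  65. ] [667.3 -70.2  65. ]
70 [662.6 -64.3  70. ] [664.3 -66.2  70. ]
75 [661.6 -63.8  75. ] [661.3 -62.2  75. ]
80 [660.6 -63.3  80. ] [658.3 -58.2  80. ]
(array([ 525.33995038, -222.87604405,   59.47913198]), np.float64(0.38022355284673504))
(array([512.30995622, -81.38430696,  59.02739828]), np.float64(1.023355254534919))
(array([ 598.47627614, -245.12471577,   60.04663963]), np.float64(0.5304399358073697))
```

```bash
ls pics
```

```text
side0.png
sidec.png
sideo.png
top0.png
topc.png
topo.png
```

View pics/topo.png

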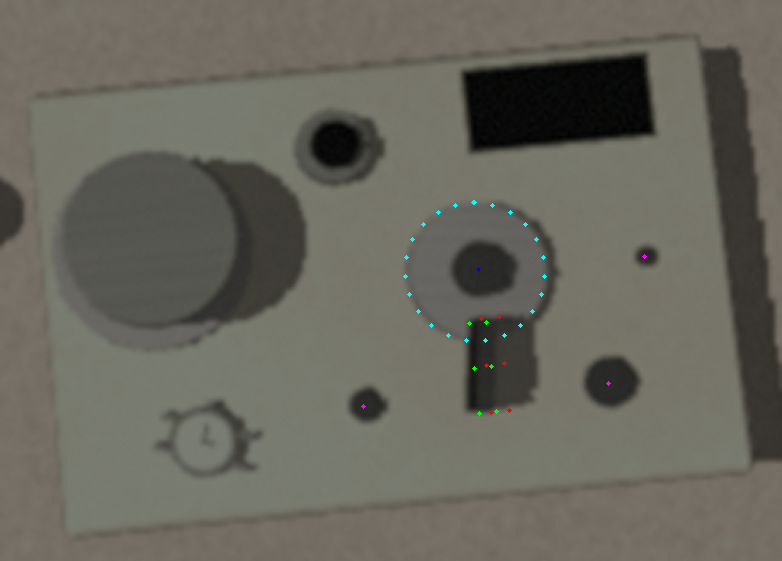

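View pics/sideo.png

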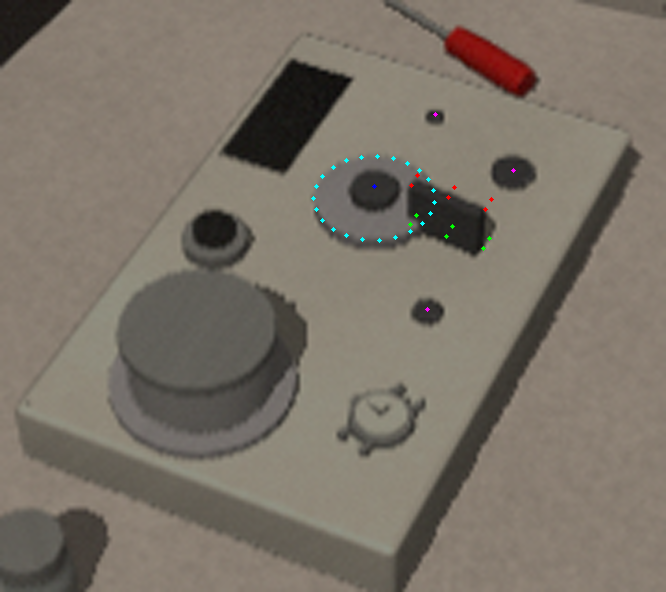

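The tab starts a few degrees clockwise of zero. The axle is at about (588,-142.5), and tab zero lies along yaw 185.3. I'll shut the fingers and go above the tab's +y side.

play_rows --pt "0 0 0 0 1" --pt "10 15 0 -2 1" --pt "21 30 0 -2 1" --pt "21 30 0 -2 1" --pt "21 30 0 -2 1" --pt "21 30 0 -2 1" --pt "21 30 0 -2 1" --pt "21 30 0 -2 1" --pt "21 30 0 -2 1" --pt "21 30 0 -2 1" --pt "21 30 0 -2 1" --pt "21 30 0 -2 1" --pt "21 30 0 -2 1" --pt "21 30 0 0 1" --pt "21 30 0 0 1" --pt "21 35 0 0 1" --pt "10 15 0 0 1" --pt "0 0 0 0 1" --pt "0 0 0 0 1" --newtons 20

```text
time_s: 2.48
ee_pos: [546.1, -71.7, 197.9]
ee_rot: [180.0, 0.0, -0.2]
force: [0.1, 0.3, 0.9]
gripper_width: 0.4
```

play_rows --pt "-10 -14 -15 0 1" --pt "-10 -14 -30 0 1" --pt "0 0 -30 0 1" --pt "0 0 -20 0 1" --pt "0 0 -9 0 1" --pt "0 0 0 0 1" --pt "0 0 0 0 1"

```text
time_s: 3.35
ee_pos: [527.4, -99.2, 94.9]
ee_rot: [180.0, -0.1, -0.1]
force: [0.1, -0.1, 0.0]
gripper_width: 0.3
```

Run:
```python
from h import *
print(env.state()['ee_pos'],env.state()['force'])
a=cv2.resize(env.grab_frame("top")[110:275,210:440,::-1],None,fx=3.4,fy=3.4,interpolation=cv2.INTER_CUBIC)
b=cv2.resize(env.grab_frame("side")[105:265,200:380,::-1],None,fx=3.7,fy=3.7,interpolation=cv2.INTER_CUBIC)
cv2.imwrite('pics/t1.png',a);cv2.imwrite('pics/s1.png',b)
```

```text
[527.42349954 -99.17535042  94.93159344] [ 0.06362392 -0.05596641  0.00460244]
```

View pics/s1.png

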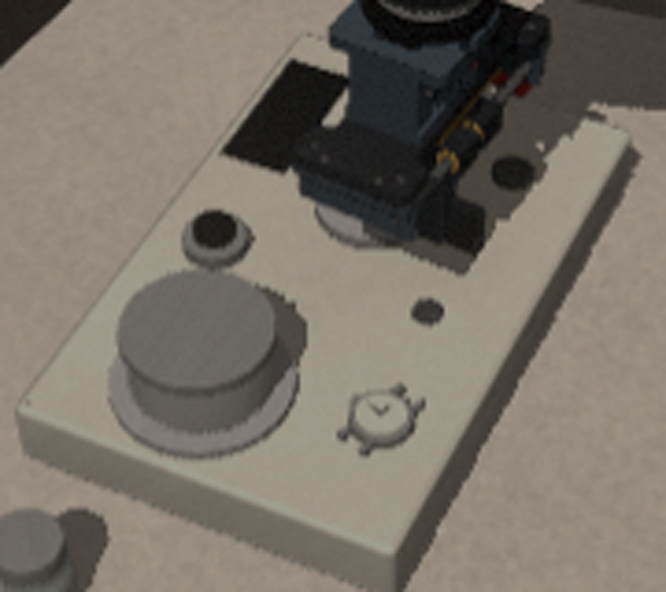

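View pics/t1.png

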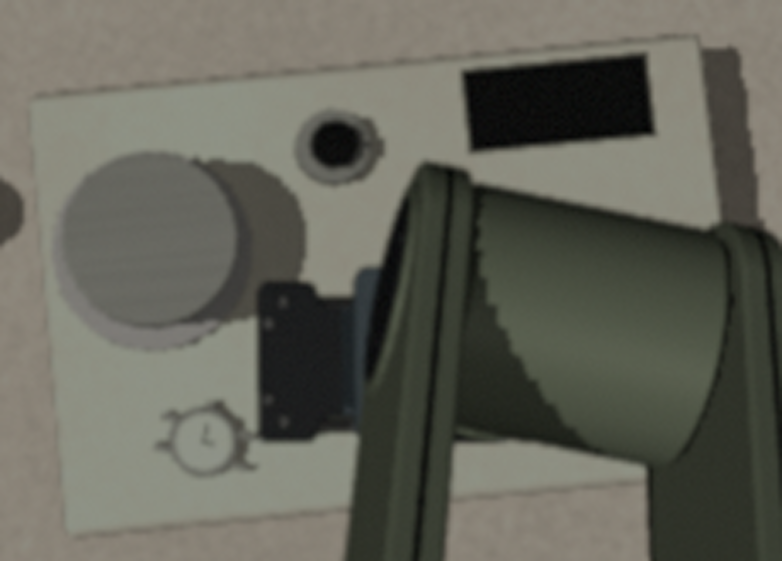

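The gripper is beside the tab, near (430,210) in the side crop, and clear of everything, though the arm blocks the top view of the tab. I'll approach to contact by force.

play_rows --pt "0 -5 0 0 1" --pt "0 -5 0 0 1" --pt "0 -4 0 0 1" --pt "0 0 0 0 1"

```text
time_s: 3.95
ee_pos: [526.8, -113.2, 94.0]
ee_rot: [180.0, -0.0, -0.2]
force: [-0.2, -0.1, 0.2]
gripper_width: 0.2
```

play_rows --pt "0 -2 0 0 1" --pt "0 -2 0 0 1" --pt "0 0 0 0 1"

```text
time_s: 4.32
ee_pos: [526.8, -116.9, 94.0]
ee_rot: [180.0, -0.0, -0.1]
force: [0.3, 0.7, -0.2]
gripper_width: 0.5
```

play_rows --pt "0 -2 0 0 1" --pt "0 -2 0 0 1" --pt "0 0 0 0 1"

```text
time_s: 4.7
ee_pos: [526.8, -120.9, 94.0]
ee_rot: [180.0, -0.0, -0.1]
force: [0.1, -0.5, -0.1]
gripper_width: 0.7
```

play_rows --pt "0 -2 0 0 1" --pt "0 -2 0 0 1" --pt "0 0 0 0 1"

```text
time_s: 5.08
ee_pos: [526.8, -125.0, 94.0]
ee_rot: [180.0, -0.0, -0.1]
force: [-0.4, -0.4, 0.2]
gripper_width: 0.7
```

play_rows --pt "-0.6 -3.2 0 3 1" --pt "-0.6 -3.2 0 3 1" --pt "-0.6 -3.2 0 3 1" --pt "-0.6 -3.2 0 3 1" --pt "-0.6 -3.2 0 3 1" --pt "0.3 -3.4 0 3 1" --pt "0.3 -3.4 0 3 1" --pt "0.3 -3.4 0 3 1" --pt "0.3 -3.4 0 3 1" --pt "0.3 -3.4 0 3 1" --pt "1.1 -3.5 0 3.3 1" --pt "1.1 -3.5 0 3.3 1" --pt "1.1 -3.5 0 3.4 1" --pt "0 0 0 0 1"

```text
time_s: 6.82
ee_pos: [528.7, -168.4, 94.0]
ee_rot: [180.0, -0.0, 39.8]
force: [-0.4, -0.3, -1.0]
gripper_width: 0.7
```

Run:
```python
from h import *
b=cv2.resize(env.grab_frame("side")[105:265,200:380,::-1],None,fx=3.7,fy=3.7,interpolation=cv2.INTER_CUBIC)
cv2.imwrite('pics/s2.png',b)
```

```text
(no output)
```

View pics/s2.png

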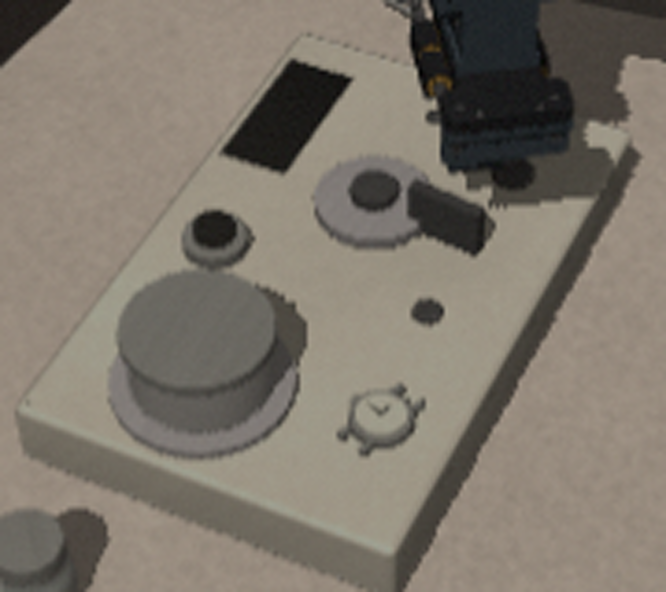

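The tab hasn't moved: it's still at (450,215) in the side crop, and the fingers seem to have missed it. I'll check the geometry.

Run:
```python
from h import *
s=env.state();print(s['ee_pos'],s['ee_rot'],s['qpos'])
for n,cr in(("top",(210,110,3.4)),("side",(200,105,3.7))):
    for X in([528.7,-168.4,80],[528.7,-168.4,94],[528.7,-168.4,159],[526.8,-99,80],[526.8,-99,159],[522,-142,100],[522,-142,64]):
        p=proj(n,[X])[0];print(n,X,p.round(1),((p-cr[:2])*cr[2]).round())
a=env.grab_frame("top");cv2.imwrite('pics/t2.png',a[:,:,::-1])
a=env.grab_frame("side");cv2.imwrite('pics/s2f.png',cv2.resize(a[60:260,220:420,::-1],None,fx=3,fy=3,interpolation=cv2.INTER_CUBIC))
```

```text
[ 528.54653233 -168.27726998   93.93614658] [-1.79997365e+02  1.31528325e-04  3.98103362e+01] [-1.88490602e+01  2.14631249e+01  1.01063150e+02  1.49227164e-03
  5.74760439e+01  3.13398013e+01]
top [528.7, -168.4, 80] [363.9 219.6] [523. 373.]
top [528.7, -168.4, 94] [365.6 219.2] [529. 371.]
top [528.7, -168.4, 159] [374.  217.4] [557. 365.]
top [526.8, -99, 80] [327.9 220.6] [401. 376.]
top [526.8, -99, 159] [334.2 218.6] [422. 369.]
top [522, -142, 100] [352.3 222.6] [484. 383.]
top [522, -142, 64] [348.7 223.4] [472. 386.]
side [528.7, -168.4, 80] [327.1 157.9] [470. 196.]
side [528.7, -168.4, 94] [327.3 153.7] [471. 180.]
side [528.7, -168.4, 159] [328.3 133.4] [475. 105.]
side [526.8, -99, 80] [313.7 175.9] [421. 262.]
side [526.8, -99, 159] [314.3 151.5] [423. 172.]
side [522, -142, 100] [324.5 159.5] [461. 202.]
side [522, -142, 64] [324.  170.2] [459. 241.]
```

View pics/s2f.png

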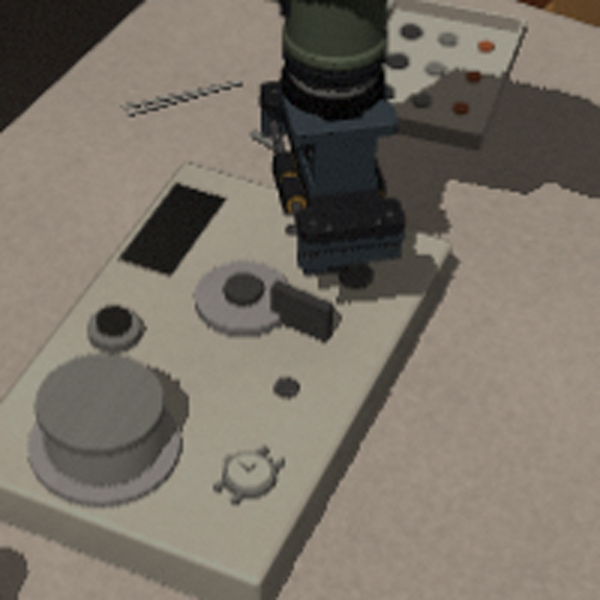

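View pics/t2.png

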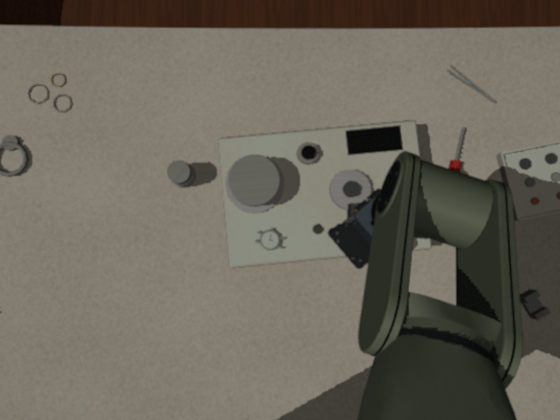

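Run:
```python
from h import *
s=env.state();y=np.deg2rad(39.8)
tx=np.array([np.cos(y),np.sin(y),0]);ty=np.array([np.sin(y),-np.cos(y),0]);T=s['ee_pos']
for n,cr in(("top",(0,0,1)),("side",(220,60,3))):
  im=env.grab_frame(n)[:,:,::-1].copy()
  im=im[60:260,220:420] if n=="side" else im
  im=cv2.resize(im,None,fx=cr[2],fy=cr[2],interpolation=cv2.INTER_CUBIC)
  def box(hx,hy,z0,z1,col):
    P=[T+a*tx*hx+b*ty*hy+np.array([0,0,z]) for z in(z0,z1) for a,b in((1,1),(1,-1),(-1,-1),(-1,1))]
    p=((proj(n,P)-cr[:2])*cr[2]).round().astype(int)
    for i in range(4):
      for a,b in((i,(i+1)%4),(4+i,4+(i+1)%4),(i,i+4)):cv2.line(im,tuple(map(int,p[a])),tuple(map(int,p[b])),col,1)
  box(16,13.5,-14,65,(0,255,255));box(38,89,65,130,(0,0,255))
  print(n,proj(n,[[0,0,0]]))
  cv2.imwrite(f'pics/{n}_b.png',im)
```

```text
top [[276.52335042 490.43968159]]
side [[510.90917744 325.95239516]]
```

View pics/side_b.png

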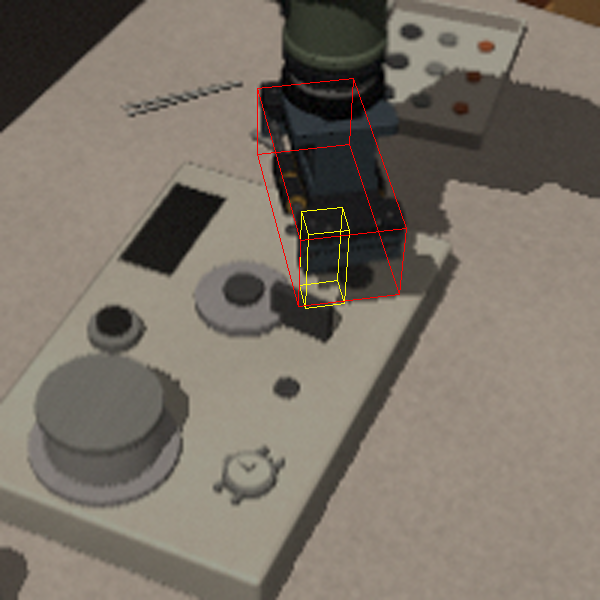

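View pics/top_b.png

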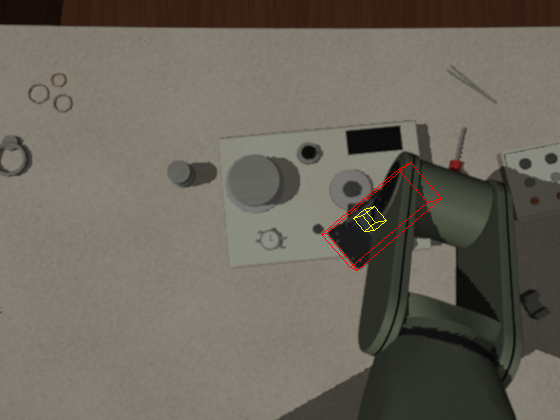

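In the top view the gripper agrees with its reported xy. In the side view it sits higher than reported, and I can't see the fingers below the body. I'll raise it, go back to the start side and turn it so the side camera can see the fingers.

play_rows --pt "0 0 20 0 1" --pt "0 0 30 5 1" --pt "0 10 10 9 1" --pt "0 20 0 9 1" --pt "0 20 0 9 1" --pt "0 20 0 9 1" --pt "0 10 0 9 1" --pt "0 0 0 0 1" --pt "0 0 0 0 1"

```text
time_s: 8.2
ee_pos: [528.6, -88.6, 154.0]
ee_rot: [180.0, 0.0, 89.7]
force: [-0.5, 0.0, -0.3]
gripper_width: 0.7
```

```bash
cat > ov.py <<'E'
from h import *
import sys
def show(tag):
  s=env.state();y=np.deg2rad(s['ee_rot'][2]);print(s['ee_pos'].round(1),s['ee_rot'].round(1),s['force'].round(1))
  tx=np.array([np.cos(y),np.sin(y),0]);ty=np.array([np.sin(y),-np.cos(y),0]);T=s['ee_pos']
  for n,cr in(("top",(210,110,3.4)),("side",(220,60,3))):
    im=env.grab_frame(n)[:,:,::-1].copy()
    im=im[60:260,220:420] if n=="side" else im[110:275,210:440]
    im=cv2.resize(im,None,fx=cr[2],fy=cr[2],interpolation=cv2.INTER_CUBIC)
    cv2.imwrite(f'pics/{tag}{n}.png',im)
    def box(hx,hy,z0,z1,col):
      P=[T+a*tx*hx+b*ty*hy+np.array([0,0,z]) for z in(z0,z1) for a,b in((1,1),(1,-1),(-1,-1),(-1,1))]
      p=((proj(n,P)-cr[:2])*cr[2]).round().astype(int)
      for i in range(4):
        for a,b in((i,(i+1)%4),(4+i,4+(i+1)%4),(i,i+4)):cv2.line(im,tuple(map(int,p[a])),tuple(map(int,p[b])),col,1)
    box(16,13.5,-14,65,(0,255,255));box(38,89,65,130,(0,0,255))
    cv2.imwrite(f'pics/{tag}{n}b.png',im)
show(sys.argv[1])
E
python3 ov.py a
```

```text
[528.6 -88.6 154. ] [180.    0.   89.7] [-0.5  0.  -0.3]
```

View pics/asideb.png

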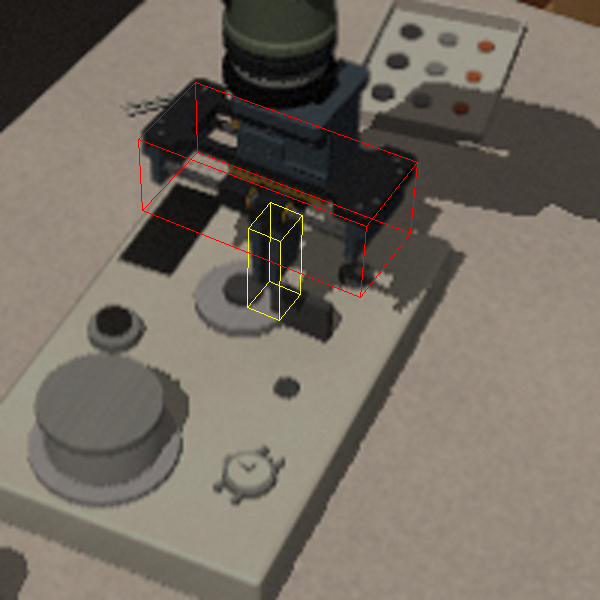

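View pics/aside.png

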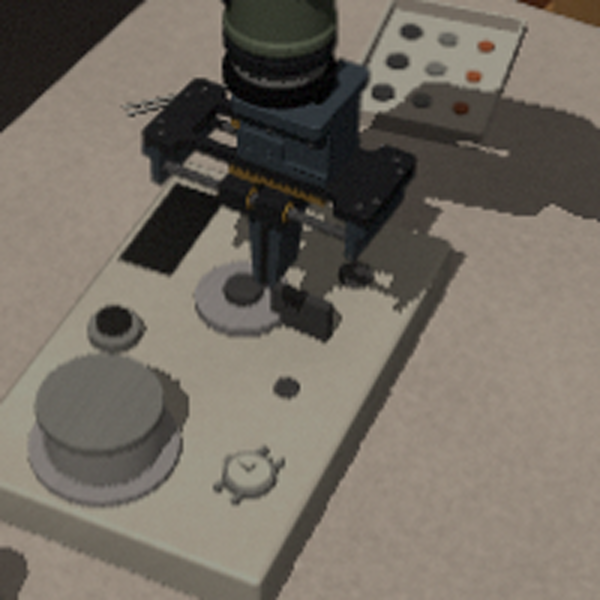

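Run:
```python
import cv2
a=cv2.imread('pics/aside.png');cv2.imwrite('pics/az.png',cv2.resize(a[160:360,180:400],None,fx=3,fy=3))
```

```text
(no output)
```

View pics/az.png

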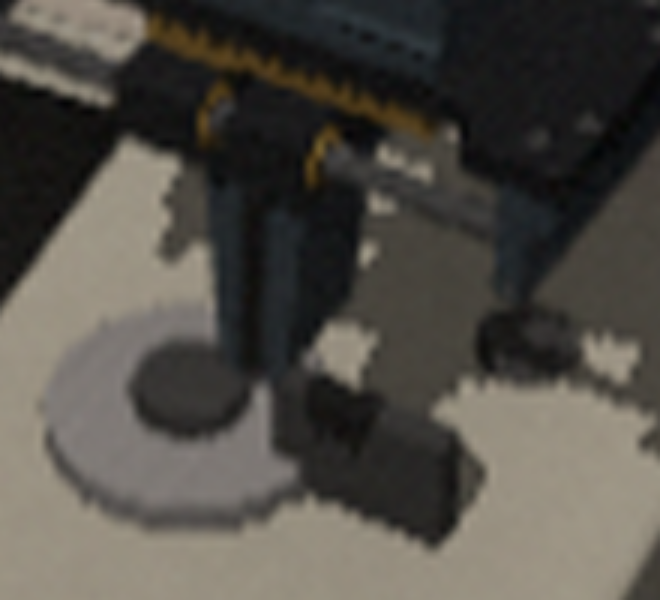

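View pics/atopb.png

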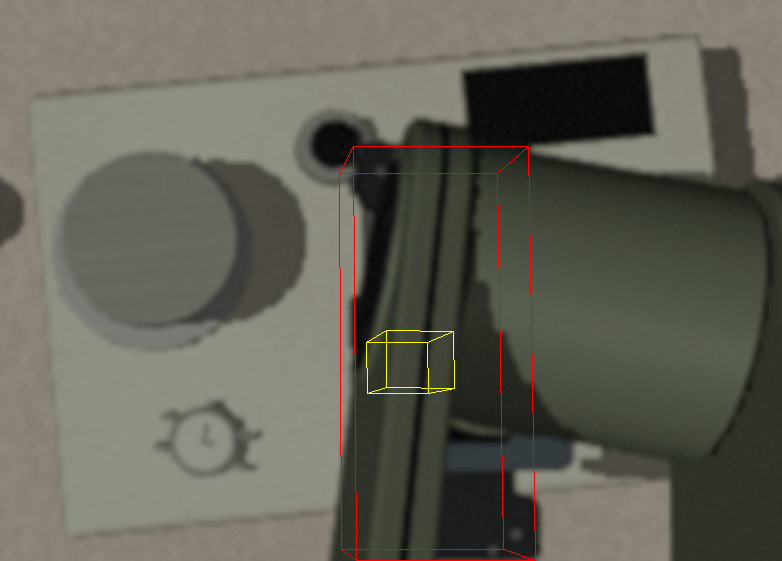

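The fingertips appear about 30 mm higher than the reported pose implies, which would explain passing over the tab. I'll go down in steps next to the tab, watching force and pictures.

play_rows --pt "0 -10 -20 0 1" --pt "0 -9 -20 0 1" --pt "0 0 -20 0 1" --pt "0 0 0 0 1" --pt "0 0 0 0 1"

```text
time_s: 8.93
ee_pos: [529.1, -107.6, 94.6]
ee_rot: [179.9, 0.0, 89.8]
force: [-1.0, -0.0, 0.3]
gripper_width: 0.5
```

```bash
python3 ov.py b
python3 - <<'E'
import cv2
a=cv2.imread('pics/bsideb.png');cv2.imwrite('pics/bz.png',cv2.resize(a[160:360,180:400],None,fx=3,fy=3))
E
```

```text
[ 529.1 -107.6   94.6] [179.9   0.   89.8] [-1.  -0.   0.3]
```

View pics/bz.png

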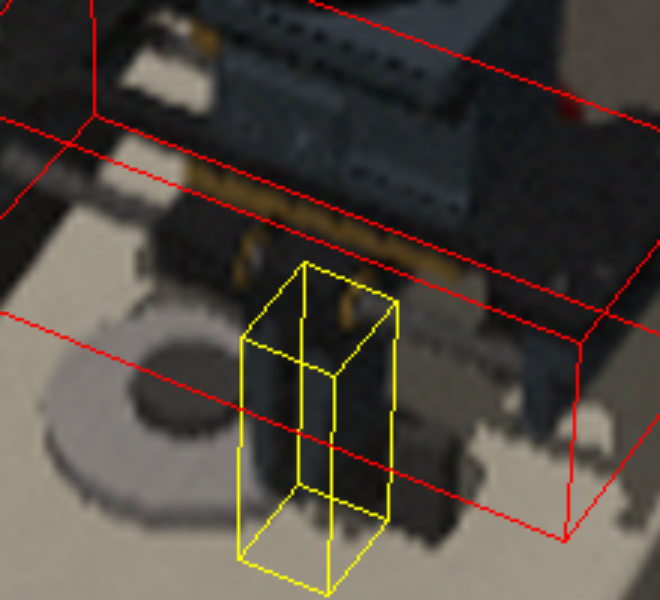

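play_rows --pt "0 0 -7 0 1" --pt "0 0 -7 0 1" --pt "0 0 0 0 1"

```text
time_s: 9.4
ee_pos: [528.0, -107.1, 79.2]
ee_rot: [-179.9, -0.0, 89.9]
force: [0.1, 0.3, 0.2]
gripper_width: 0.5
```

play_rows --pt "0 0 -4 0 1" --pt "0 0 -4 0 1" --pt "0 0 -4 0 1" --pt "0 0 0 0 1"

```text
time_s: 9.9
ee_pos: [528.3, -107.2, 67.5]
ee_rot: [-180.0, -0.0, 89.9]
force: [-0.3, -0.8, 0.3]
gripper_width: 0.6
```

```bash
python3 ov.py c
python3 - <<'E'
import cv2
a=cv2.imread('pics/cside.png');cv2.imwrite('pics/cz.png',cv2.resize(a[160:360,180:400],None,fx=3,fy=3))
E
```

```text
[ 528.3 -107.2   67.5] [-180.    -0.    89.9] [-0.3 -0.8  0.3]
```

View pics/cz.png

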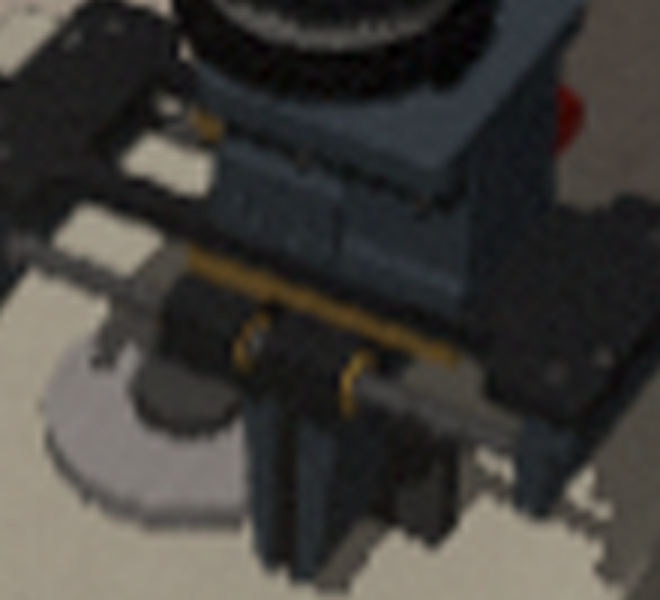

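The reported tip height (53 mm) is now below the 60 mm deck with no contact, so the reported z is about 28 mm too low. The fingers are down beside the tab at (280,575) in the zoom. I'll push gently and then look.

play_rows --pt "0 -4 0 0 1" --pt "0 -4 0 0 1" --pt "0 -4 0 0 1" --pt "-0.6 -3 0 3 1" --pt "-0.6 -3 0 3 1" --pt "-0.6 -3 0 3 1" --pt "-0.6 -3 0 3 1" --pt "-0.6 -3 0 3 1" --pt "0 0 0 0 1"

```text
time_s: 11.12
ee_pos: [525.3, -134.5, 67.9]
ee_rot: [-180.0, -0.0, 104.8]
force: [-0.4, 0.3, -0.6]
gripper_width: 0.4
```

```bash
python3 ov.py d
python3 - <<'E'
import cv2
a=cv2.imread('pics/dside.png');cv2.imwrite('pics/dz.png',cv2.resize(a[160:360,180:400],None,fx=3,fy=3))
E
```

```text
[ 525.3 -134.5   67.9] [-180.    -0.   104.8] [-0.4  0.3 -0.6]
```

View pics/dz.png

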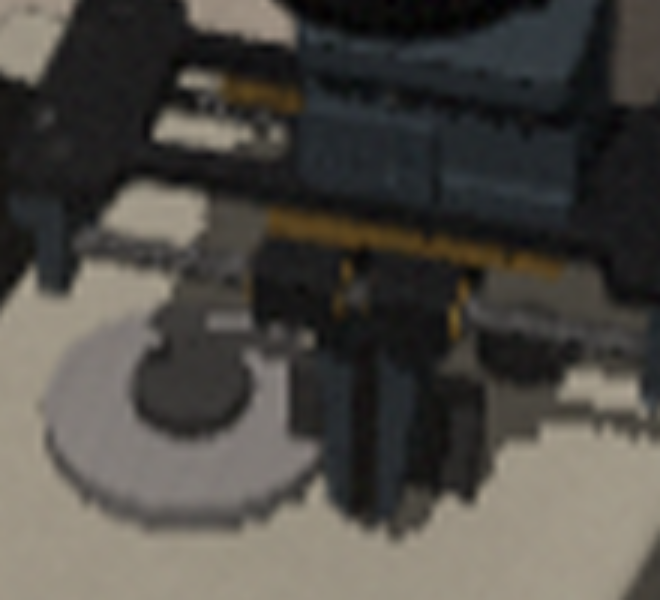

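The tab is turning: its end is now at about (465,430) in the zoom, flush with the fingers. I'll continue to just short of target, then back off and measure.

play_rows --pt "0 -3.3 0 2.5 1" --pt "0 -3.3 0 2.5 1" --pt "0 -3.3 0 2.5 1" --pt "0 -3.3 0 2.5 1" --pt "0 -3.3 0 2.5 1" --pt "0 -3.3 0 2.5 1" --pt "1 -3.2 0 3 1" --pt "1 -3.2 0 3 1" --pt "1 -3.2 0 3 1" --pt "1 -3.2 0 3 1" --pt "0 0 0 0 1"

```text
time_s: 12.6
ee_pos: [529.7, -166.9, 68.0]
ee_rot: [180.0, 0.0, 131.8]
force: [-0.0, 1.5, -0.2]
gripper_width: 0.5
```

```bash
python3 ov.py e
python3 - <<'E'
import cv2
a=cv2.imread('pics/eside.png');cv2.imwrite('pics/ez.png',cv2.resize(a[160:360,180:400],None,fx=3,fy=3))
E
```

```text
[ 529.7 -166.9   68. ] [180.    0.  131.8] [-0.   1.5 -0.2]
```

View pics/ez.png

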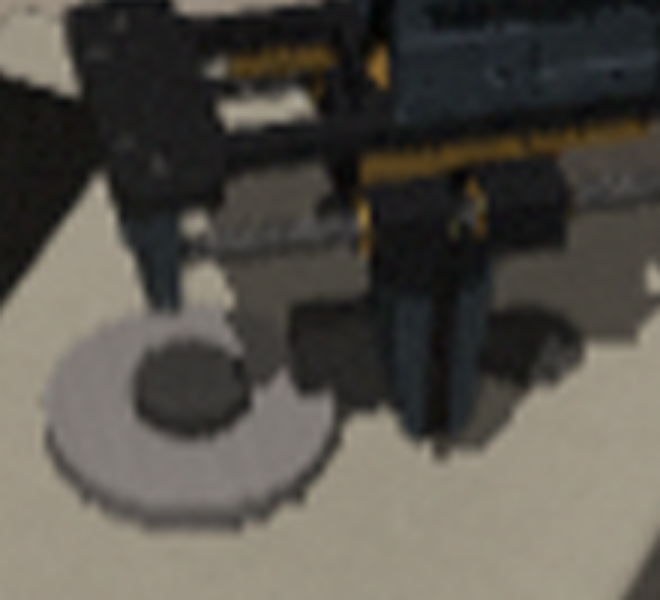

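play_rows --pt "-5 5.5 0 0 1" --pt "-5 5.5 0 0 1" --pt "0 5 25 0 1" --pt "0 20 40 0 1" --pt "0 40 30 0 1" --pt "5 45 0 -8 1" --pt "5 45 0 -8 1" --pt "5 45 0 -8 1" --pt "5 45 0 -8 1" --pt "5 30 0 -8 1" --pt "0 0 0 0 1" --pt "0 0 0 0 1"

```text
time_s: 14.2
ee_pos: [544.0, 118.6, 162.9]
ee_rot: [-180.0, 0.0, 92.0]
force: [0.6, -0.3, -0.2]
gripper_width: 0.6
```

```bash
cat > look.py <<'E'
from h import *
import sys
tag=sys.argv[1]
for n,b,k in(("top",(130,245,280,430),5),("side",(110,210,260,370),6)):
    im=env.grab_frame(n)[:,:,::-1];cv2.imwrite(f'pics/{tag}{n}f.png',im)
    c=cv2.resize(im[b[0]:b[1],b[2]:b[3]],None,fx=k,fy=k,interpolation=cv2.INTER_CUBIC);cv2.imwrite(f'pics/{tag}{n}.png',cv2.convertScaleAbs(c,alpha=1.6))
print(env.state()['ee_pos'])
E
python3 look.py f
```

```text
[544.26854273 118.07039865 162.98147774]
```

View pics/ftop.png

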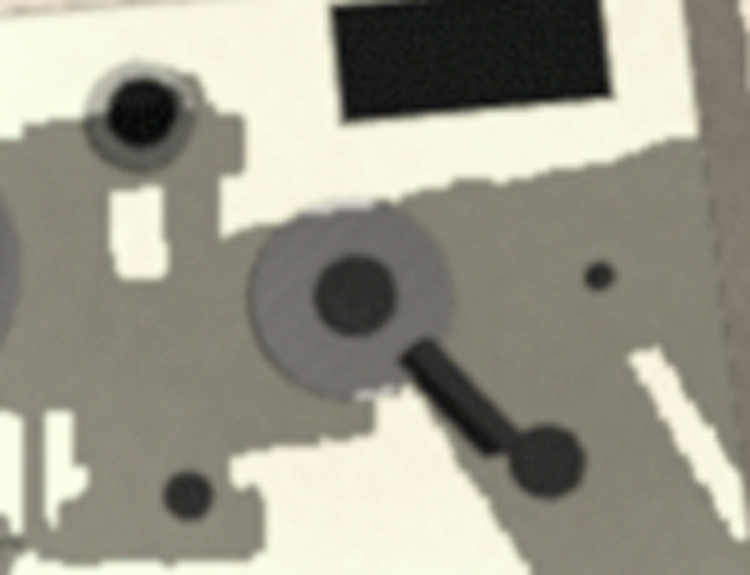

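View pics/fside.png

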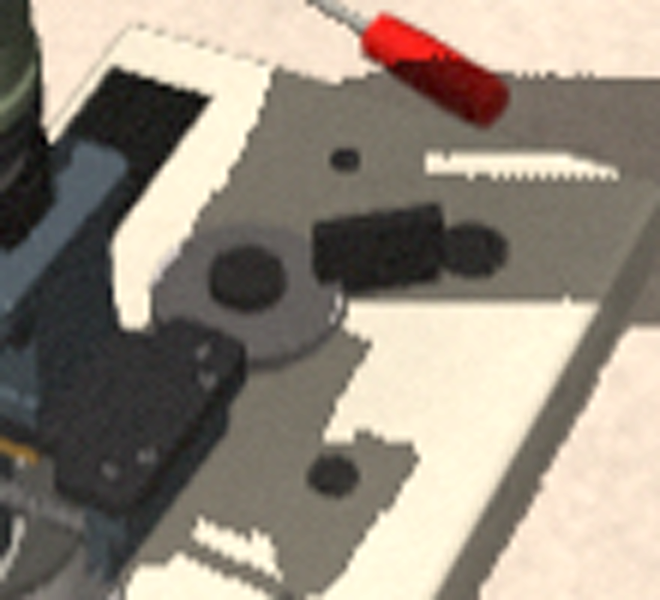

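The tab at (460,395) in the top crop is close to the large disc at (547,461), aiming slightly to its left. I'll measure the angle from the edges.

```bash
cat > ang.py <<'E'
from h import *
import sys
im=cv2.imread(f'pics/{sys.argv[1]}topf.png');g=cv2.cvtColor(im,cv2.COLOR_BGR2GRAY).astype(np.float32)
k=8;x0,y0=290,140
G=cv2.resize(cv2.GaussianBlur(g,(0,0),.6)[y0:240,x0:425],None,fx=k,fy=k,interpolation=cv2.INTER_CUBIC)
def full(p): return (np.asarray(p,float)+.5)/k-.5+[x0,y0]
def cen(uv,r,z):
    u,v=((np.array(uv)+.5-[x0,y0])*k).astype(int);R=int(r*k);c=G[v-R:v+R,u-R:u+R]
    t=(np.percentile(c,8)+np.median(np.r_[c[0],c[-1]]))/2
    m=((c<t)*255).astype(np.uint8);n,l,st,ce=cv2.connectedComponentsWithStats(m);i=1+np.argmax(st[1:,4])
    return plane("top",full(ce[i]+[u-R,v-R]),z)
small=cen((399.8,184.9),6,65);med=cen((317.7,228.7),9,65)
# disc large via its right/lower part: use circle fit from manual centre
print('small',small.round(1),'med',med.round(1),'hub',cen((351,189),13,83).round(1))
L=plane("top",((547)/5+280-.4,461/5+130-.4),65);print('large',L.round(1))
# axle, front from small and med: small at f+90, med at f-45, chord 
best=None
from scipy.optimize import least_squares
def res(q):
    a=q[:2];return np.r_[*[ (a+100*np.array([np.cos(q[2]+t),np.sin(q[2]+t)])-P[:2]) for t,P in((1.571,small),(-.785,med),(.785,L))]]
q=least_squares(res,[588,-142,np.deg2rad(185)]).x;print('axle',q[:2].round(1),'front',np.rad2deg(q[2]).round(2),'res',res(q).round(1))
# tab edges: scan perpendicular profiles
A=np.array([float(v) for v in sys.argv[2:6]]) # tab line start,end in 5x crop coordinates (top,crop 280,130)
s=A[:2]/5+[280,130]-.4;e=A[2:]/5+[280,130]-.4
d=(e-s)/np.linalg.norm(e-s);nrm=np.array([-d[1],d[0]])
E=[[],[]]
for w in np.linspace(.15,.75,25):
    c=s+w*(e-s);ts=np.arange(-7,7,.05);P=c+ts[:,None]*nrm
    pr=cv2.remap(cv2.GaussianBlur(g,(0,0),.6),P[:,0:1].astype(np.float32),P[:,1:2].astype(np.float32),cv2.INTER_CUBIC)[:,0]
    gr=np.gradient(pr);i,j=np.argmax(gr[ts>0]),np.argmin(gr[ts<0])
    E[0].append(P[ts>0][i]);E[1].append(P[ts<0][j])
    if abs(w-.45)<.02:print('prof',pr[::14].round(0))
for name,pts,z in(('lower-left z64',E[0],64),('right z100',E[1],100)):
    W=np.array([plane("top",p,z)[:2] for p in pts]);vx,vy,x,y=cv2.fitLine(W.astype(np.float32),cv2.DIST_HUBER,0,.01,.01).ravel()
    v=np.array([vx,vy])*np.sign((W[-1]-W[0])@[vx,vy]);dd=(W-[x,y])@[-v[1],v[0]]
    off=np.cross(v,np.array([x,y])-q[:2])
    print(name,'yaw',np.rad2deg(np.arctan2(v[1],v[0]))%360,'dial deg',(np.rad2deg(np.arctan2(v[1],v[0])-q[2]))%360,'offset',off.round(1),'rms',dd.std().round(2))
E
python3 ang.py f 418 350 505 442
```

```text
small [ 597.8 -242.9   65. ] med [511.8 -80.   65. ] hub [ 588.2 -143.3   83. ]
large [ 524.9 -220.7   65. ]
axle [ 588.7 -143.6] front 185.35 res [ 0.2 -0.3 -0.1  0.2 -0.1  0.1]
prof [81. 81. 80. 76. 67. 54. 41. 31. 29. 29. 28. 27. 23. 18. 15. 16. 24. 39.
 58. 83.]
lower-left z64 yaw 222.0807911314992 dial deg 36.732309636364505 offset -3.6 rms 1.24
right z100 yaw 222.09054527528266 dial deg 36.742063780148044 offset 6.0 rms 0.64ang.py:36: DeprecationWarning: Arrays of 2-dimensional vectors are deprecated. Use arrays of 3-dimensional vectors instead. (deprecated in NumPy 2.0)
  off=np.cross(v,np.array([x,y])-q[:2])
```

The dial is at 36.7° and the tab lies flush with the finger face, so 8.3° remains. I'll go back to contact and rotate about the axle to (533.7,-175.2), yaw 140.3.

play_rows --pt "-5 -30 0 8 1" --pt "-5 -45 0 8 1" --pt "-5 -45 0 8 1" --pt "-5 -45 0 8 1" --pt "-5 -45 0 8 1" --pt "0 -40 -30 0 1" --pt "0 -20 -35 0 1" --pt "0 -4 -30 0 1" --pt "0 0 0 0 1"

```text
time_s: 15.42
ee_pos: [517.2, -155.6, 66.1]
ee_rot: [-179.8, -0.3, 131.8]
force: [0.2, -0.1, 0.9]
gripper_width: 0.4
```

play_rows --pt "5 -5 0 0 1" --pt "5 -5 0 0 1" --pt "0 0 0 0 1"

```text
time_s: 15.8
ee_pos: [530.8, -165.4, 69.0]
ee_rot: [179.9, 0.1, 131.9]
force: [-0.4, -0.2, 0.0]
gripper_width: 0.6
```

play_rows --pt "0.5 -2 0 1.7 1" --pt "0.7 -2 0 1.7 1" --pt "0.7 -2 0 1.7 1" --pt "0.7 -2 0 1.7 1" --pt "0.8 -2 0 1.6 1" --pt "0 0 0 0 1" --pt "0 0 0 0 1"

```text
time_s: 16.68
ee_pos: [533.0, -175.1, 67.9]
ee_rot: [-180.0, 0.0, 140.3]
force: [-0.1, 0.5, -1.0]
gripper_width: 0.3
```

play_rows --pt "0.5 -0.3 0 0 1" --pt "0 0 0 0 1" --pt "-5 4 0 0 1" --pt "-6 6 0 0 1" --pt "0 5 25 0 1" --pt "0 20 40 0 1" --pt "0 40 30 0 1" --pt "5 45 0 -8 1" --pt "5 45 0 -8 1" --pt "5 45 0 -8 1" --pt "5 45 0 -8 1" --pt "5 35 0 -8 1" --pt "0 0 0 0 1" --pt "0 0 0 0 1"

```text
time_s: 18.42
ee_pos: [547.0, 114.5, 162.9]
ee_rot: [-180.0, 0.0, 100.4]
force: [0.7, -0.3, -0.4]
gripper_width: 0.8
```

```bash
python3 look.py g
```

```text
[547.18021601 113.85557633 162.99946805]
```

View pics/gtop.png

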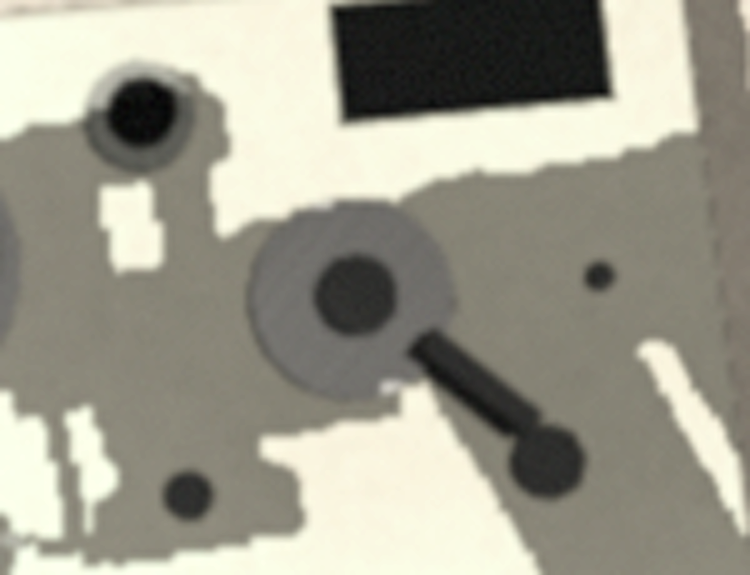

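View pics/gside.png

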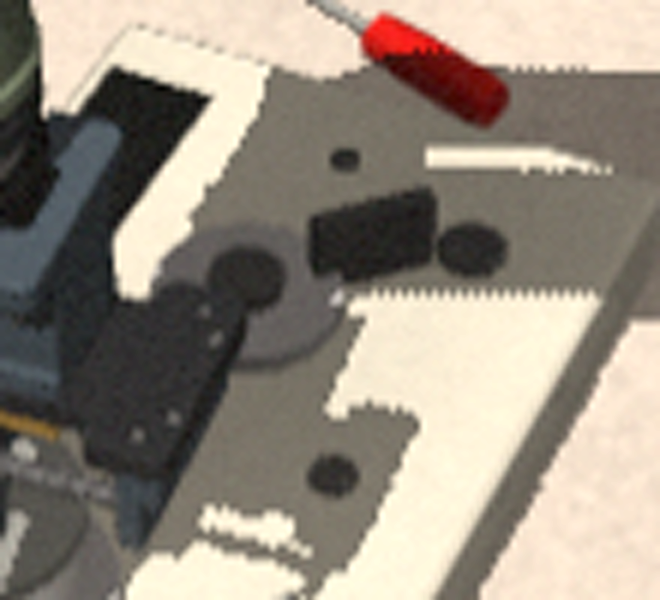

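```bash
python3 ang.py g 422 343 520 425 2>/dev/null;  python3 ang.py g 424 341 522 423 2>/dev/null | tail -2
python3 - <<'E'
from h import *
o=[]
ax=np.array([588.7,-143.6])
im=cv2.resize(cv2.imread('pics/gtopf.png')[130:245,280:430],None,fx=5,fy=5,interpolation=cv2.INTER_CUBIC);im=cv2.convertScaleAbs(im,alpha=1.6)
t=np.deg2rad(185.35+45);u=np.array([np.cos(t),np.sin(t)]);v=np.array([-u[1],u[0]])
for r in(29,55,81):
  for s,z,c in((-5,64,(0,255,0)),(5,100,(0,0,255)),(-5,100,(0,255,255))):
    p=(proj("top",[[*(ax+r*u+s*v),z]])[0]-[280,130]+.5)*5-.5;cv2.circle(im,(int(round(p[0])),int(round(p[1]))),2,c,-1)
cv2.imwrite('pics/go.png',im)
E
```

```text
small [ 597.8 -242.9   65. ] med [511.8 -80.   65. ] hub [ 588.3 -143.3   83. ]
large [ 524.9 -220.7   65. ]
axle [ 588.7 -143.6] front 185.34 res [ 0.2 -0.3 -0.1  0.2 -0.1  0.1]
prof [81. 80. 76. 67. 52. 40. 31. 30. 29. 28. 26. 23. 19. 17. 18. 30. 46. 64.
 74. 82.]
lower-left z64 yaw 235.78663842545197 dial deg 50.442918213765324 offset -9.3 rms 1.4
right z100 yaw 230.8583571809164 dial deg 45.5146369692298 offset 5.2 rms 0.63
lower-left z64 yaw 235.0707457587697 dial deg 49.72702554708309 offset -8.3 rms 1.03
right z100 yaw 233.10480401602211 dial deg 47.7610838043355 offset 3.0 rms 0.69
```

View pics/go.png

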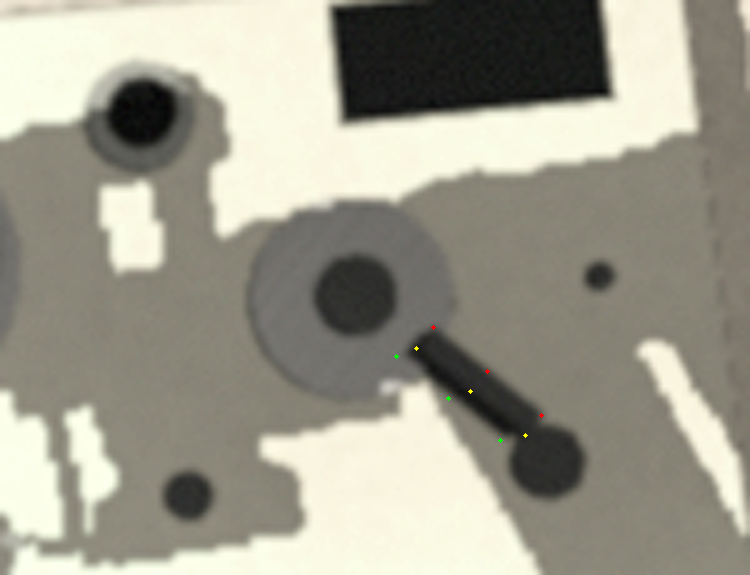

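Edge picking is being disturbed by the shadow boundary, so I'll redo it with threshold crossings on both the previous and the current picture.

```bash
cat > ang2.py <<'E'
from h import *
import sys
q=np.array([588.7,-143.6]);f=185.35
def run(tag,A):
    im=cv2.imread(f'pics/{tag}topf.png');g=cv2.cvtColor(im,cv2.COLOR_BGR2GRAY).astype(np.float32)
    A=np.array(A,float);s=A[:2]/5+[280,130]-.4;e=A[2:]/5+[280,130]-.4
    d=(e-s)/np.linalg.norm(e-s);nrm=np.array([-d[1],d[0]]);E=[[],[]];C=[]
    for w in np.linspace(.1,.8,36):
        c=s+w*(e-s);ts=np.arange(0,8,.05)
        for k,sg in((0,1),(1,-1)):
            P=c+sg*ts[:,None]*nrm
            pr=cv2.remap(g,P[:,0:1].astype(np.float32),P[:,1:2].astype(np.float32),cv2.INTER_LINEAR)[:,0]
            bgv=np.median(pr[(ts>5.8)&(ts<7)]);th=(25+min(bgv,80))/2
            E[k].append(P[np.argmax(pr>th)])
    for name,pts,z,o in(('left z64',E[0],64,-5),('right z100',E[1],100,5)):
        W=np.array([plane("top",p,z)[:2] for p in pts]);vx,vy,x,y=cv2.fitLine(W.astype(np.float32),cv2.DIST_HUBER,0,.01,.01).ravel()
        v=np.array([vx,vy])*np.sign((W[-1]-W[0])@[vx,vy]);dd=(W-[x,y])@[-v[1],v[0]]
        m=np.array([x,y])-q;off=v[0]*m[1]-v[1]*m[0]
        # angle from position: assuming face offset o from axle at mid-point
        a=np.rad2deg(np.arctan2(m[1],m[0]))%360-f-np.rad2deg(np.arcsin(o/np.linalg.norm(m)))
        print(tag,name,'dir',(np.rad2deg(np.arctan2(v[1],v[0]))%360-f).round(2),'frompos',a.round(2),'off',off.round(1),'rms',dd.std().round(2))
    M=(np.array(E[0])+np.array(E[1]))/2
    W=np.array([plane("top",p,82)[:2] for p in M]);vx,vy,x,y=cv2.fitLine(W.astype(np.float32),cv2.DIST_HUBER,0,.01,.01).ravel();m=np.array([x,y])-q
    v=np.array([vx,vy])*np.sign((W[-1]-W[0])@[vx,vy])
    print('   mid dir',(np.rad2deg(np.arctan2(v[1],v[0]))%360-f).round(2),'frompos',(np.rad2deg(np.arctan2(m[1],m[0]))%360-f).round(2))
run('f',(418,350,505,442));run('g',(421,344,519,426))
E
python3 ang2.py
```

```text
f left z64 dir 35.58 frompos 38.9 off -1.7 rms 0.24
f right z100 dir 36.77 frompos 37.72 off 5.8 rms 0.12
   mid dir 36.01 frompos 38.52
g left z64 dir 44.64 frompos 46.45 off -3.2 rms 0.29
g right z100 dir 45.31 frompos 45.41 off 5.1 rms 0.05
   mid dir 44.94 frompos 46.06
```

The dial direction reads 44.6–45.3°, and position-based estimates give 45.4–46.4°. The tool face yaw gives about 45.0°. So the tab is on the large disc, and I'll go to the button at about (662,-64).

play_rows --pt "10 -18 0 0 1" --pt "20 -35 0 0 1" --pt "25 -35 0 0 1" --pt "25 -35 0 0 1" --pt "25 -35 0 0 1" --pt "10 -20 -20 0 1" --pt "0 0 -30 0 1" --pt "0 0 -25 0 1" --pt "0 0 0 0 1" --pt "0 0 0 0 1"

```text
time_s: 19.77
ee_pos: [662.6, -63.4, 88.3]
ee_rot: [180.0, 0.0, 100.3]
force: [0.3, 0.3, 0.1]
gripper_width: 0.3
```

```bash
python3 ov.py i
python3 - <<'E'
from h import *
a=cv2.imread('pics/iside.png');cv2.imwrite('pics/iz.png',cv2.convertScaleAbs(cv2.resize(a[200:400,20:240],None,fx=3,fy=3),alpha=1.5))
E
```

```text
[662.6 -63.4  88.3] [180.    0.  100.3] [0.3 0.3 0.1]
```

View pics/iz.png

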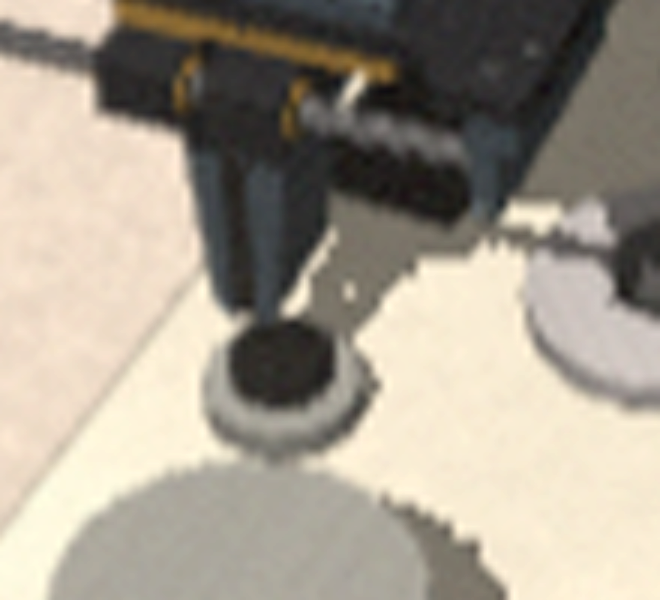

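View pics/itopb.png

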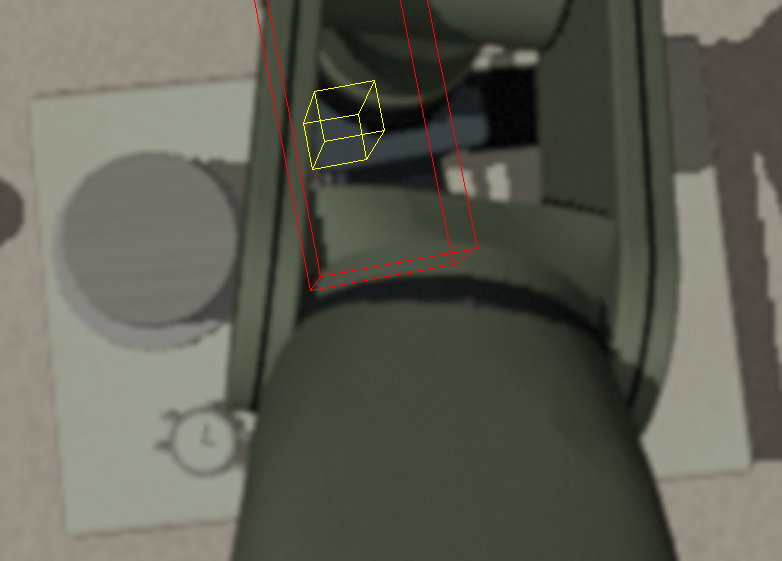

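```bash
python3 - <<'E'
from h import *
def c(X):
    p=proj("side",[X])[0];return (((p-[220,60])*3)-[20,200])*3
for X in([662.6,-63.4,74],[662.6,-63.4,102],[662.6,-63.4,75],[662,-64,75],[672,-63.4,75],[662.6,-53.4,75]):print(X,c(X).round())
E
python3 - <<'E'
import cv2
a=cv2.imread('pics/iside.png');b=cv2.resize(a[220:350,50:180],None,fx=6,fy=6,interpolation=cv2.INTER_CUBIC);cv2.imwrite('pics/iz2.png',cv2.convertScaleAbs(b[:600],alpha=2.2,beta=10))
E
```

```text
[662.6, -63.4, 74] [277. 358.]
[662.6, -63.4, 102] [271. 283.]
[662.6, -63.4, 75] [277. 355.]
[662, -64, 75] [280. 355.]
[672, -63.4, 75] [248. 343.]
[662.6, -53.4, 75] [256. 378.]
```

View pics/iz2.png

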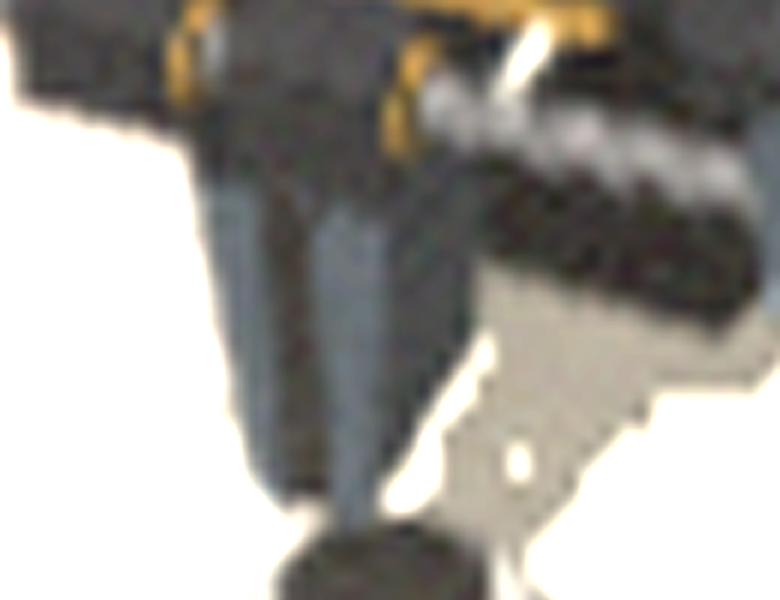

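The tip is over the button to within 2–3 mm. I'll go down until contact.

play_rows --pt "0 0 -8 0 1" --pt "0 0 -8 0 1" --pt "0 0 -4 0 1" --pt "0 0 0 0 1"

```text
time_s: 20.38
ee_pos: [662.2, -63.1, 67.4]
ee_rot: [-179.9, -0.0, 100.3]
force: [-0.1, -0.8, 0.2]
gripper_width: 0.3
```

play_rows --pt "0 0 -2 0 1" --pt "0 0 -2 0 1" --pt "0 0 0 0 1"

```text
time_s: 20.75
ee_pos: [662.8, -63.2, 64.4]
ee_rot: [179.9, 0.0, 100.3]
force: [0.3, 0.6, 2.3]
gripper_width: 0.4
```

play_rows --pt "0 0 -2 0 1" --pt "0 0 0 0 1"

```text
time_s: 21.0
ee_pos: [662.8, -63.2, 62.3]
ee_rot: [179.9, 0.0, 100.3]
force: [-0.4, -0.5, 4.2]
gripper_width: 0.6
```

play_rows --pt "0 0 -2 0 1" --pt "0 0 0 0 1"

```text
time_s: 21.25
ee_pos: [662.8, -63.2, 60.4]
ee_rot: [179.9, 0.0, 100.3]
force: [0.5, 0.1, 5.0]
gripper_width: 0.4
```

play_rows --pt "0 0 -2 0 1" --pt "0 0 0 0 1"

```text
time_s: 21.5
ee_pos: [662.9, -63.2, 60.2]
ee_rot: [179.9, 0.0, 100.3]
force: [-2.6, 0.6, 12.8]
gripper_width: 0.6
```

The force rises like a spring to 5.0 N, then goes stiff at 12.8 N with no more travel, so the button has bottomed. I'll hold briefly, then release.

play_rows --pt "0 0 -1 0 1" --pt "0 0 0 0 1"

```text
time_s: 21.75
ee_pos: [662.9, -63.2, 60.1]
ee_rot: [179.9, 0.0, 100.3]
force: [-3.9, 1.0, 17.3]
gripper_width: 0.5
```

```bash
python3 ov.py j
python3 - <<'E'
import cv2
a=cv2.imread('pics/jside.png');b=cv2.resize(a[220:370,40:190],None,fx=5,fy=5,interpolation=cv2.INTER_CUBIC);cv2.imwrite('pics/jz.png',cv2.convertScaleAbs(b[:600],alpha=2,beta=10))
E
```

```text
[662.9 -63.2  60.1] [179.9   0.  100.3] [-3.9  1.  17.3]
```

View pics/jz.png

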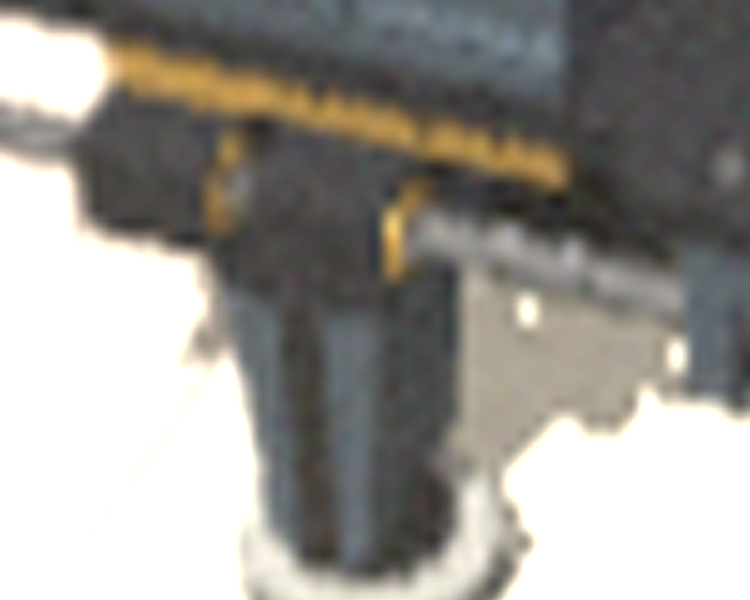

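The tip sits on the button, inside the bezel ring. I'll release in steps to check the travel from the force curve.

play_rows --pt "0 0 3.2 0 1" --pt "0 0 0 0 1"

```text
time_s: 22.1
ee_pos: [662.8, -63.2, 60.7]
ee_rot: [179.9, 0.0, 100.3]
force: [0.6, 0.2, 3.6]
gripper_width: 0.3
```

play_rows --pt "0 0 2 0 1" --pt "0 0 0 0 1"

```text
time_s: 22.35
ee_pos: [662.8, -63.2, 62.1]
ee_rot: [180.0, 0.0, 100.3]
force: [0.1, -0.8, 4.5]
gripper_width: 0.4
```

play_rows --pt "0 0 2 0 1" --pt "0 0 0 0 1"

```text
time_s: 22.6
ee_pos: [662.8, -63.2, 64.1]
ee_rot: [180.0, 0.0, 100.3]
force: [1.7, -0.5, 2.2]
gripper_width: 0.5
```

play_rows --pt "0 0 1 0 1" --pt "0 0 0 0 1"

```text
time_s: 22.85
ee_pos: [662.4, -63.2, 65.1]
ee_rot: [-180.0, -0.0, 100.3]
force: [1.4, 0.2, 1.8]
gripper_width: 0.6
```

play_rows --pt "0 0 1 0 1" --pt "0 0 0 0 1"

```text
time_s: 23.1
ee_pos: [662.2, -63.2, 66.0]
ee_rot: [-180.0, -0.0, 100.3]
force: [0.6, -0.4, 1.0]
gripper_width: 0.7
```

The button leaves the tip at about z 66–67, so the press was 6 mm or more, down to a hard stop. Now I'll move clear and do a last check.

play_rows --pt "0 0 10 0 1" --pt "0 0 30 0 1" --pt "0 0 30 0 1" --pt "0 0 27 0 1" --pt "-20 30 0 0 1" --pt "-25 40 0 0 1" --pt "-25 40 0 0 1" --pt "-25 40 0 0 1" --pt "-20 30 0 0 1" --pt "0 20 0 0 1" --pt "0 0 0 0 1" --pt "0 0 0 0 1"

```text
time_s: 24.6
ee_pos: [548.2, 136.0, 163.1]
ee_rot: [180.0, 0.0, 100.2]
force: [0.2, 0.6, -0.8]
gripper_width: 0.4
```

```bash
python3 look.py k; sed -i '$d' ang2.py; echo "run('k',(421,344,519,426))" >> ang2.py; python3 ang2.py; python3 -c "
from workcell import env;s=env.state();print(s['time_s'],s['force'].round(1))"
```

```text
[548.04848097 135.74173798 162.95602579]
k left z64 dir 45.24 frompos 46.31 off -3.9 rms 0.36
k right z100 dir 45.22 frompos 45.47 off 5.2 rms 0.05
   mid dir 45.2 frompos 46.09
24.7 [-0.   0.2 -0.6]
```

View pics/ktop.png

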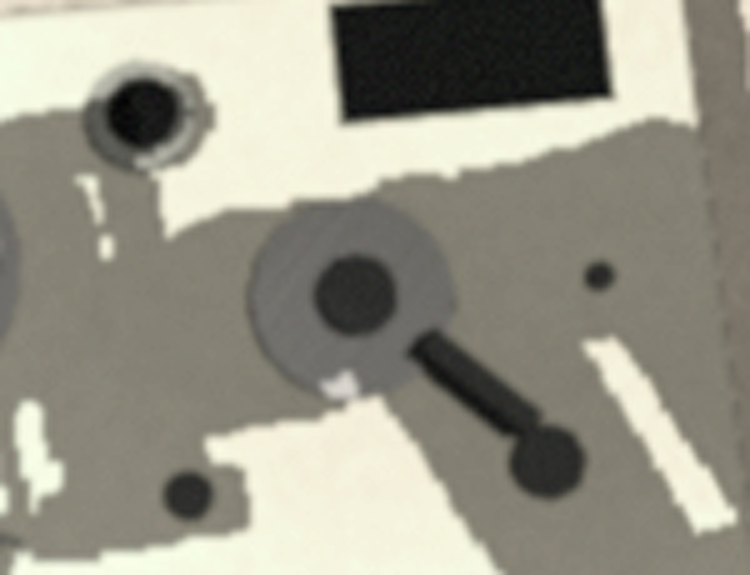

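View pics/ktopf.png

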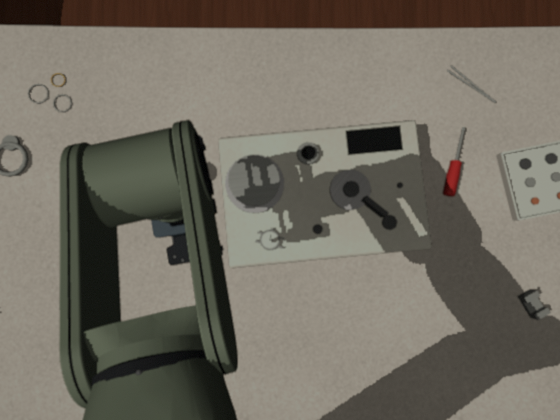

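View pics/ksidef.png

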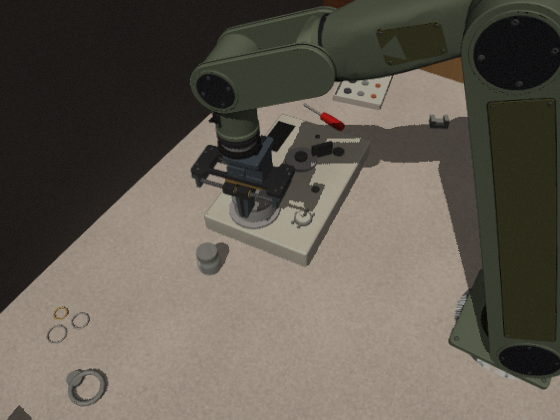

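The watch is at (270,239) in the top view, the screwdriver at (453,178) and the jar at (208,258) in the side view, all where they started. The tab points at the large disc, the button is up and the arm is clear. I'll hand it in.

```bash
python3 -c "
from workcell import env
env.job_done();print(env.state()['time_s'])"
```

```text
the job is handed in; nothing more can be done
the job is handed in; nothing more can be done
```

The selector points at the large disc, and the start button was pressed fully down and let back up. The arm is clear, and I handed the job in at about 25 s, well under the 51 s limit.

- **Selector:** I pushed the tab round from its side with shut fingers, in two stages. The last picture puts the tab's direction at 45.2° against a target of 45.0°. Estimates from the tab's position disagree slightly, at 45.5–46.3°, possibly from the 2 mm camera calibration.
- **Button:** The force rose like a spring to about 5 N, then met a hard stop and reached 17 N with no more travel. The force fell back to about 1 N as I lifted over about 6 mm. The last top picture shows nothing odd about the button, but it cannot show its height.
- **Loose things:** The watch, jar and screwdriver look unmoved in the final pictures.
- **Height mismatch:** The reported tool height was about 28 mm lower than the fingertips really were. Because of this my first push passed over the tab without touching it. I corrected for it using the side camera and contact force.

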